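Clamp a glued pine block with a ratchet lever

TASK

Set the two-tone pine block flat on the bed of the blue ratchet clamp, between the orange jaw and the back jaw with its long side running from jaw to jaw, let go of it, then hold the red handle and pump the lever in full strokes, one tooth at a time, until the block is firmly gripped. Stop then, because pumping on crushes the soft wood; never force the lever against its stop pins, move the jaw with the lever only, let go of the handle at the end, and leave everything else on the bench where it is.

Things in the scene. Friction and masses are not known exactly. Their poses are not given: they have to be found in the camera images.
- clamp: Blue ratchet clamp fixed to the bench, base plate 110 x 350 x 16 mm; place and yaw vary. Origin at bench level under its middle line; z up, +y the clamping direction (from lever to back jaw), x across. The block goes on the flat plate between the jaws. The bridge over the rack is at y = -43 mm, 76 mm high.
- jaw_face (a point): Centre of the front (+y) face of the orange moving jaw, 40 mm wide, 42 mm high (20 to 62 mm above the bench). It starts open, 70 to 88 mm from the back jaw's face. It sits on a spring on the rack: once the block is caught between both jaws, the clamping force grows by about 4 N per mm, so about 24 N per tooth.
- jaw: The orange jaw itself (origin not on its face). Moved only by lever and rack. A firm grip is 8 N or more with the lever back at rest; over 46 N lasting, or 58 N for a moment, crushes the wood. So the first tooth that leaves 8 to 32 N is right; a tooth that leaves less than 8 N needs one more.
- back_jaw: Blue fixed back jaw, 56 mm wide, 52 mm high, bolted to the bed; its place along the clamp's y varies by 10 mm. Axes as the clamp's. Origin at bed level (16 mm above the bench); its rubber face, towards the moving jaw, is 10 mm from the origin in -y.
- block: Two-tone pine block (a light and a dark half), 44 (x) x 60 (y) x 46 mm high, 0.07 to 0.14 kg. Origin at the centre of its underside, z up. It stands on the bench left or right of the clamp, turned up to 0.6 rad. In the clamp its y runs along the clamp's y (either way round), within 12 mm of x = 0. It need not touch the back jaw: the moving jaw slides it there.
- lever (a joint): Lever angle (rad): 0 at the green rest pin, 0.294 at the yellow end pin (32 mm on towards +y at the handle). A stroke from rest to end pushes the rack on one 6 mm tooth; back at rest the pawl drops behind the next. A tooth is caught only if the handle comes within 3 mm of where each pin stops it. Under load a grip gives some mm: see that it gets there; it stays where left; starts at 0 to 0.05.
- handle (a point): On the axis of the red handle, 121 mm above the bench. Upright sleeve, 18 mm diameter, from 79 to 149 mm above the bench, that spins freely on the lever's end, so the gripper need not turn. Pushing it takes about 1 N over free teeth, plus 0.27 N per N of clamping force; at a stroke's end the jaw presses 5 to 6 N more than it will after the return.
- lever_pivot (a point): On the lever's vertical pivot axis, 121 mm above the bench, at x = 30, y = -100.3 mm in the clamp's frame. The handle's axis is 110 mm from it. At rest the line from pivot to handle is the clamp's -x axis turned by 0.147 rad towards -y; at the end of the stroke it is turned as much towards +y.
- stops: The two upright pins, 8 mm in diameter and 80 mm high, beside the lever bar 65 mm from its pivot: green at rest, yellow at the end. Touching them lightly is fine; more than 35 N at the pin (about 20 N at the handle beyond the working force) is forcing. Origin and axes as the clamp's.
- tape: Bystander: roll of brown tape lying flat, 84 mm in diameter, 24 mm high, on the side where the block is not. Origin at the centre of its underside.
- bottle: Bystander: water bottle, 64 mm in diameter, 200 mm high. Origin under its centre.
- cup: Bystander: clear plastic cup, 76 mm wide, 75 mm high. Origin under its centre.
- screwdriver: Bystander: red screwdriver lying near the robot.
- meter: Bystander: yellow multimeter lying flat, 150 x 75 x 38 mm, beyond the clamp.
- book: Bystander: red book lying flat, 200 x 145 x 30 mm.
- motor: Bystander: small steel motor standing on end, 36 mm in diameter, 45 mm high.
Things that resemble listed ones, but are neither listed nor needed, are in the scene too. Of the things like the block, leave any that is yellow; of the rest the larger one is meant.

How it is judged:
By the outcome, as a careful person would: the job done as asked, in the order asked, and still so for the second after the job is handed in, with the robot touching nothing.
It also fails if it takes over 72 s, if anything falls off the work surface, if the arm or the gripper's body presses on something with over 40 N, if the wrist force passes 120 N, or if a joint passes its speed limit or range.

ROBOT

A 6-joint arm with a two-finger parallel gripper is mounted at the origin on the work surface. World frame = base frame: x ahead of the robot, y to its left, z up, the work surface at z = 0. Lengths are in m, angles in rad, forces in N, time in s.
With the tool pointing down it reaches from about 0.275 to 0.85 m from the base axis. Payload 5.2 kg.
Tool frame: the origin (TCP) lies midway between the tips of the shut fingers; the grasp point (between the pads) lies 19 mm behind it; z points along the fingers, y is the line along which they close (so a half turn about z gives the same grasp; the last joint's range is limited). The gripper opens to 85 mm and grips with 20 to 120 N. Pads are 22 mm wide; open, the fingers measure 114 mm over their backs; the gripper's body (76 mm by 85 mm) begins 54 mm behind the grasp point. The pads swing forward as they close: fully open they stand 13 mm farther back than shut.
Start: joints at [1.042, 0.259, 1.535, -0, 1.348, -0.203], TCP at [0.176, 0.521, 0.231] pointing down, gripper open.
Joint ranges: [-3.14, 3.14], [-0.91, 2.08], [0.19, 2.58], [-1.22, 4.36], [0.22, 2.71], [-3.12, 3.12]. Speed limits (rad/s): [2.57, 2.57, 3.14, 3.14, 3.14, 3.14].

INTERFACE

Orientations are given as a rotation vector (axis times angle).
In Python, from station import env, vision gives the robot as it stands.
- The arm moves only by the tool move_arm, never from a script. Its arguments are lists of equal length, an entry for each row: "angular": the turn, a rotation vector about the tool's x, y, z as a fraction of full scale, a list of three; "dp": the shift along the tool's x, y, z as a fraction of full scale, a list of three; "grip": the opening, from 0 (shut) to 1 (fully open). In form: {"angular": [[ax, ay, az], ...], "dp": [[dx, dy, dz], ...], "grip": [grip, ...]}. A call has exactly 10 rows; each row is the pose to reach, as a shift and turn from the pose commanded when the call began, along the tool's axes at that moment; what a row does not reach only later rows make up. Full scale, the value 1, is 80 cm for a shift and 30 degrees for a turn. A row lasts 1/12 s, in which the tool goes at most 41.7 mm and 7.16 degrees, less where a joint would pass 70% of its speed; a pose out of reach is approached as far as the arm can. A call with a number of a shift or a turn outside -1 to 1 is refused whole. A call with a gripper value outside its range is refused whole. The fingers move at their own pace and stop on an object; "newtons" is the grip in N (left out, the last holds). Time passes only in rows, so rows that repeat a pose let the fingers close, or fill a call up. It gives the time, the measured TCP pose, the force, the opening and the grip force at its end, in the units of the state.
- env.get_state(): the state, without advancing time (a new reading comes with each control period).
- vision.capture(name): name is "scene" or "side" or "wrist"; returns the picture (400x640x3 uint8, red, green, blue); there is no depth.
- vision.get_calibration(name): a dict with "mtx" (3x3 intrinsics, pixels), "rvec" (rotation vector, rad) and "tvec" (3), from world to camera coordinates, as OpenCV has them; the wrist camera has in their place "T_tool_cam" (4x4, takes a point from camera to tool coordinates, whose origin is the TCP and whose axes are the flange's). Camera axes: x right, y down, z forward; pixel columns grow to the right and rows downward; lengths in m; the calibration is good to about 2 mm. A picture is of the moment at which its call begins: read the wrist's pose just before it. get_calibration takes no time and is no camera call.
- env.sign_off(): hands the job in; it is judged then, once.
The state is a dict: "time_s": time; "joint_pos": joint angles; "joint_vel": joint speeds; "joint_torque": joint torques, N m; "ee_pos": TCP position; "ee_rot": TCP orientation; "ft_force": force on the tool from outside, world axes, zero at the start; "wrist_torque": the same for the moment, N m; "gripper_width": finger opening in m; "grasp_force": force on a finger pad.
Only numpy, scipy, OpenCV 4.12 (cv2) and the standard library are available. Lean on these libraries where they do the work, as an engineer would, in place of code of your own. Each camera call takes 0.05 s, during which the arm holds its last target. There are 200 camera calls.

## Working session

There is one attempt and no reset: what is moved stays moved. The work goes in short steps, Python scripts to look and compute and a tool call to move; the robot and the scene stay as the last step left them, time stands still between calls to the robot, and variables do not carry over. Pictures are saved under pics/ and viewed, at most 13 in all, crops included, and the job is handed in when it is done.

Besides the shell and the picture viewer there is one more tool, called after "Call:" as a command line: name --argument value ..., lists and objects as JSON in quotes. move_arm: Moves the arm, as the interface text tells. Shift numbers are shares of 80 cm and turn numbers shares of 30 degrees, none past 1 either way. Its arguments: {"type":"object","properties":{"angular":{"type":"array","items":{"type":"array","items":{"type":"number","minimum":-1,"maximum":1}}},"dp":{"type":"array","items":{"type":"array","items":{"type":"number","minimum":-1,"maximum":1}}},"grip":{"type":"array","items":{"type":"number"}},"newtons":{"type":"number"}},"required":["angular","dp","grip"]}

```bash
ls; mkdir -p pics; python3 - <<'E'
from station import env, vision
import cv2,numpy as np
s=env.get_state();print(s)
for n in ["scene","side","wrist"]:
    im=vision.capture(n);cv2.imwrite(f"pics/{n}0.png",im[...,::-1]);print(n,vision.get_calibration(n))
a=[cv2.imread(f"pics/{n}0.png") for n in ["scene","side"]]
E
```

```text
pics
{'time_s': 0.0, 'joint_pos': array([ 1.04220133e+00,  2.59339031e-01,  1.53608304e+00, -1.56703760e-05,
        1.34801291e+00, -2.02792415e-01]), 'joint_vel': array([-0.00022851, -0.00044509,  0.00010093, -0.00069775,  0.00049919,
        0.00081718]), 'joint_torque': array([-1.62010499e-03, -4.46044135e+01, -2.90567082e+01, -6.68848315e-04,
        1.18775261e-02,  6.79255231e-05]), 'ee_pos': array([0.17574292, 0.52060435, 0.23047686]), 'ee_rot': array([-5.09398930e-01, -3.09936452e+00,  2.71058309e-03]), 'ft_force': array([ 0.12218269,  0.04164625, -0.18404273]), 'wrist_torque': array([-0.01597386,  0.02217895,  0.01219863]), 'grasp_force': 0.0, 'gripper_width': 0.08554681653075058}
scene {'mtx': array([[517.66966968,   0.        , 320.61019698],
       [  0.        , 517.66966968, 198.38190287],
       [  0.        ,   0.        ,   1.        ]]), 'rvec': array([ 1.55465145,  2.19686984, -0.70916993]), 'tvec': array([ 0.17964973, -0.3707364 ,  1.81624186])}
side {'mtx': array([[403.99991218,   0.        , 318.13479557],
       [  0.        , 403.99991218, 205.66952922],
       [  0.        ,   0.        ,   1.        ]]), 'rvec': array([ 1.9791492 , -0.71959888,  0.42545947]), 'tvec': array([-0.39431453,  0.26629101,  0.81542701])}
wrist {'mtx': array([[286.94319538,   0.        , 317.06108841],
       [  0.        , 286.94319538, 198.96112486],
       [  0.        ,   0.        ,   1.        ]]), 'T_tool_cam': array([[-7.46088699e-04, -9.52013251e-01, -3.06055899e-01,
         7.92236233e-02],
       [ 9.99999445e-01, -4.82630338e-04, -9.36488428e-04,
         7.78722070e-04],
       [ 7.43837530e-04, -3.06056428e-01,  9.52013083e-01,
        -1.43052732e-01],
       [ 0.00000000e+00,  0.00000000e+00,  0.00000000e+00,
         1.00000000e+00]])}
```

View pics/scene0.png

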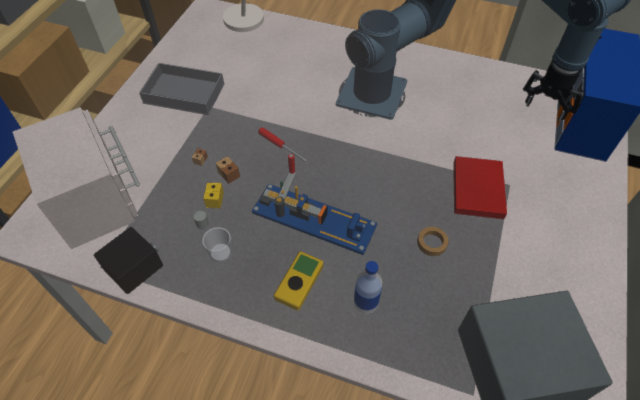

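View pics/side0.png

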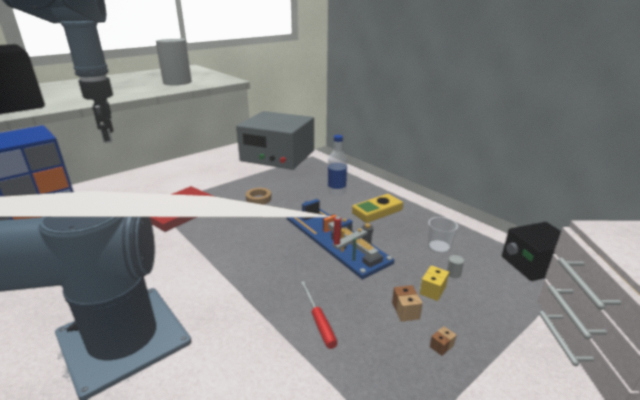

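The scene view shows the wanted block at (228,168), the smaller decoy at (200,156), a yellow one at (213,195), and the clamp from (260,200) to (375,235). The red handle's top is at (292,157) and the back jaw is at (355,222). The side view agrees, with the block at (407,302).

```bash
cat > h.py <<'E'
from station import env, vision
import cv2,numpy as np
from scipy.spatial.transform import Rotation as R
def cam(name,s=None):
    c=vision.get_calibration(name)
    if name=="wrist":
        s=s or env.get_state(); T=np.eye(4);T[:3,:3]=R.from_rotvec(s['ee_rot']).as_matrix();T[:3,3]=s['ee_pos']
        return c['mtx'],T@c['T_tool_cam']
    T=np.eye(4);T[:3,:3]=R.from_rotvec(c['rvec']).as_matrix();T[:3,3]=c['tvec'];return c['mtx'],np.linalg.inv(T)
def cast(K,T,uv,z):
    uv=np.atleast_2d(np.float64(uv));d=np.c_[uv,np.ones(len(uv))]@np.linalg.inv(K).T@T[:3,:3].T
    return T[:3,3]+d*((z-T[2,3])/d[:,2])[:,None]
def proj(K,T,P):
    p=(np.atleast_2d(P)-T[:3,3])@T[:3,:3]@K.T;return p[:,:2]/p[:,2:]
def delta(target,yaw,s=None,steps=True):
    """shift/turn fractions from commanded(~measured) pose to a tool-down pose whose tool y axis lies at world angle yaw (mod pi)"""
    s=s or env.get_state();R0=R.from_rotvec(s['ee_rot'])
    best=None
    for k in(0,np.pi):
        y=np.array([np.cos(yaw+k),np.sin(yaw+k),0]);z=np.array([0,0,-1.]);Rt=R.from_matrix(np.c_[np.cross(y,z),y,z])
        rv=(R0.inv()*Rt).as_rotvec()
        if best is None or np.linalg.norm(rv)<np.linalg.norm(best):best=rv
    return np.round(R0.inv().apply(np.array(target)-s['ee_pos'])/.8,4),np.round(best/np.radians(30),3)
E
python3 - <<'E'
from h import *
K,T=cam("scene")
print(cast(K,T,[(228,172),(200,158),(213,197),(260,200),(375,235),(220,250),(433,242)],0.02).round(3))
print(cast(K,T,[(292,157)],.149).round(3))
s=env.get_state();print(R.from_rotvec(s['ee_rot']).as_matrix().round(3))
E
```

```text
[[ 0.505 -0.312  0.02 ]
 [ 0.484 -0.419  0.02 ]
 [ 0.606 -0.313  0.02 ]
 [ 0.57  -0.179  0.02 ]
 [ 0.573  0.173  0.02 ]
 [ 0.762 -0.215  0.02 ]
 [ 0.542  0.331  0.02 ]]
[[ 0.485 -0.105  0.149]]
[[-0.947  0.32  -0.001]
 [ 0.32   0.947 -0.001]
 [ 0.    -0.001 -1.   ]]
```

```bash
python3 - <<'E'
from h import *
print(delta([.46,-.12,.34],np.pi/2))
E
```

```text
(array([-0.5928, -0.6452, -0.1359]), array([-0.002, -0.001, -0.622]))
```

Call:
move_arm --angular '[[0, 0, -0.622], [0, 0, -0.622], [0, 0, -0.622], [0, 0, -0.622], [0, 0, -0.622], [0, 0, -0.622], [0, 0, -0.622], [0, 0, -0.622], [0, 0, -0.622], [0, 0, -0.622]]' --dp '[[-0.593, -0.645, -0.136], [-0.593, -0.645, -0.136], [-0.593, -0.645, -0.136], [-0.593, -0.645, -0.136], [-0.593, -0.645, -0.136], [-0.593, -0.645, -0.136], [-0.593, -0.645, -0.136], [-0.593, -0.645, -0.136], [-0.593, -0.645, -0.136], [-0.593, -0.645, -0.136]]' --grip '[1, 1, 1, 1, 1, 1, 1, 1, 1, 1]'

```text
time_s: 0.98
ee_pos: [0.3413, 0.1469, 0.2949]
ee_rot: [-0.0, 3.141, 0.0]
ft_force: [1.3, 0.5, -0.8]
gripper_width: 0.0853
grasp_force: 0.0
```

```bash
python3 - <<'E'
from h import *
s=env.get_state();print(s['ee_pos'],s['joint_vel'].round(2),delta([.46,-.12,.34],np.pi/2))
E
```

```text
[0.34133687 0.1468642  0.29494667] [-1.35 -0.07 -0.13  0.    0.19 -1.33] (array([-0.1483, -0.3336, -0.0563]), array([0.   , 0.001, 0.001]))
```

Call:
move_arm --angular '[[0, 0, 0], [0, 0, 0], [0, 0, 0], [0, 0, 0], [0, 0, 0], [0, 0, 0], [0, 0, 0], [0, 0, 0], [0, 0, 0], [0, 0, 0]]' --dp '[[-0.145, -0.33, -0.055], [-0.145, -0.33, -0.055], [-0.145, -0.33, -0.055], [-0.145, -0.33, -0.055], [-0.145, -0.33, -0.055], [-0.145, -0.33, -0.055], [-0.145, -0.33, -0.055], [-0.145, -0.33, -0.055], [-0.145, -0.33, -0.055], [-0.145, -0.33, -0.055]]' --grip '[1, 1, 1, 1, 1, 1, 1, 1, 1, 1]'

```text
time_s: 1.82
ee_pos: [0.4569, -0.1151, 0.338]
ee_rot: [-0.001, -3.14, -0.002]
ft_force: [0.7, 0.2, 0.1]
gripper_width: 0.0854
grasp_force: 0.0
```

```bash
python3 - <<'E'
from h import *
s=env.get_state();print(s['ee_pos'],s['ee_rot'])
im=vision.capture("wrist");cv2.imwrite("pics/w1.png",im[...,::-1]);np.savez("w1.npz",p=s['ee_pos'],r=s['ee_rot'])
cv2.imwrite("pics/w1b.png",cv2.resize(im[...,::-1],(800,500),interpolation=cv2.INTER_CUBIC))
E
```

```text
[ 0.45688874 -0.11506189  0.33795007] [-1.49296181e-03 -3.14015169e+00 -1.91348586e-03]
```

View pics/w1b.png

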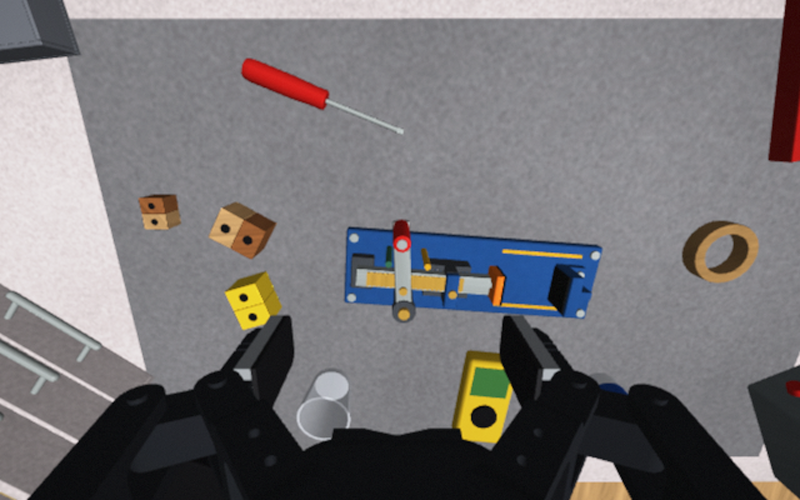

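The wrist view (at 800 px scale) shows the block's top near (235,225), the decoys at (158,210) and (252,300), and the clamp plate bolts near (353,238), (351,297), (596,255) and (580,313). The red handle top is at (402,243), the orange jaw at (498,285) and the black rubber face at (555,287).

```bash
python3 - <<'E'
from h import *
im=cv2.imread("pics/w1.png");a=im[165:270,150:490]
b=im[165:265,265:490];cv2.imwrite("pics/c1.png",cv2.resize(b,(787,350),interpolation=cv2.INTER_CUBIC))
d=np.load("w1.npz");K,T=cam("wrist",{'ee_pos':d['p'],'ee_rot':d['r']})
px=np.array([(353,238),(351,297),(596,255),(580,313)])/1.25
out=[]
g=im.astype(int)
for p in px:
    u,v=p.astype(int);w=g[v-6:v+7,u-6:u+7];m=(w[...,2]>110)
    ys,xs=np.nonzero(m);out.append((xs.mean()+u-6,ys.mean()+v-6) if len(xs) else p);print(len(xs),out[-1])
P=cast(K,T,out,.018);print(P.round(4))
print(cast(K,T,[(402/1.25,243/1.25)],.149),cast(K,T,[(235/1.25,225/1.25)],.046))
E
```

```text
48 (np.float64(281.7708333333333), np.float64(189.625))
64 (np.float64(279.1875), np.float64(238.765625))
69 (np.float64(478.07246376811594), np.float64(204.6231884057971))
82 (np.float64(465.3170731707317), np.float64(252.08536585365852))
[[ 0.5096 -0.1733  0.018 ]
 [ 0.6002 -0.1814  0.018 ]
 [ 0.5369  0.1605  0.018 ]
 [ 0.6272  0.1528  0.018 ]]
[[ 0.47854314 -0.10866488  0.149     ]] [[ 0.48583721 -0.31524521  0.046     ]]
```

View pics/c1.png

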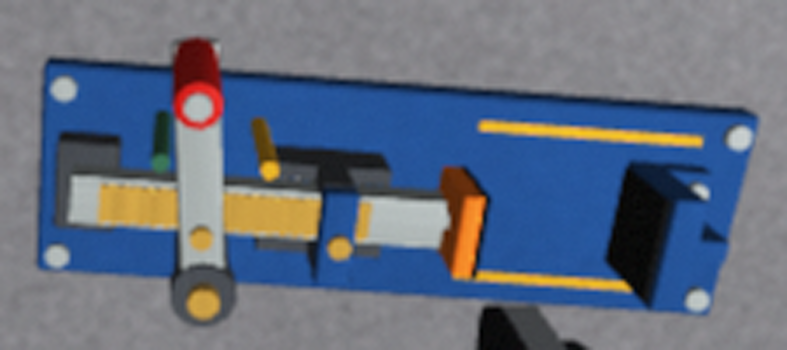

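The crop shows the handle top at (199,107), pivot cap at (203,302), green pin top at (160,162) and yellow pin top at (270,172). The bridge is around x=320–357, the orange jaw's front top edge runs (485,195)–(473,278), and the rubber face's top edge (632,165)–(610,262) is at the left of the back jaw. The handle is about 8 mm further in +y than a plate-centred origin would predict, so I'll check the origin's y offset.

```bash
cat >> h.py <<'E'
def clampcam():
    d=np.load("w1.npz");return cam("wrist",{'ee_pos':d['p'],'ee_rot':d['r']})
A=-0.083;C0=np.array([.5685,-.0104])
X=np.array([np.cos(A),np.sin(A)]);Y=np.array([-np.sin(A),np.cos(A)])
def toC(P): q=np.atleast_2d(P)[:,:2]-C0;return np.c_[q@X,q@Y]*1000
def toW(x,y): return C0+X*x/1000+Y*y/1000
E
python3 - <<'E'
from h import *
K,T=clampcam()
print(T[:3,3])
for n,p,z in [("handle",(199,107),.149),("pivot",(203,302),.13),("pivotz.121",(203,302),.121),("green",(160,162),.08),("yellow",(270,172),.08),("green.096",(160,162),.096),("yellow.096",(270,172),.096),("bridgeL",(322,190),.076),("bridgeR",(357,192),.076),
 ("jawR",(485,195),.062),("jawRb",(473,278),.062),("jawL",(445,170),.062),("back1",(632,165),.068),("back2",(663,172),.068),("back3",(650,305),.068),("backbot",(608,262),.016),
 ("pl",(47,60),.016),("plb",(40,266),.016),("pr",(757,115),.016),("prb",(710,312),.016)]:
    print(n,toC(cast(K,T,(p[0]/3.5+265,p[1]/3.5+165),z)).round(1))
E
```

```text
[ 0.37815723 -0.11420433  0.4811152 ]
handle [[ -80.  -104.9]]
pivot [[  4.8 -95.7]]
pivotz.121 [[  9.6 -95.1]]
green [[ -33.4 -116.4]]
yellow [[-32.6 -69.3]]
green.096 [[ -39.2 -116.5]]
yellow.096 [[-38.5 -71.3]]
bridgeL [[-24.7 -45.4]]
bridgeR [[-25.  -30.2]]
jawR [[-22.8  30.4]]
jawRb [[18.4 32. ]]
jawL [[-33.2  10.5]]
back1 [[-44.3  90. ]]
back2 [[-42.2 104.3]]
back3 [[ 22.6 113.2]]
backbot [[ 25.8 115.6]]
pl [[ -57.1 -173.6]]
plb [[  51.5 -172.7]]
pr [[-57.5 171.3]]
prb [[ 49.7 174.3]]
```

```bash
sed -i 's/^X=np/C0=np.array([.5685,-.0104])\nX=np/; s/^def toC/C0=C0+Y*.0072\ndef toC/' h.py; python3 - <<'E'
from h import *
print(delta([.46,-.33,.22],np.pi/2),toW(-80,-112))
E
```

```text
(array([-0.0041, -0.2696,  0.1474]), array([ 0.002, -0.002,  0.   ])) [ 0.48008699 -0.10820684]
```

Call:
move_arm --angular '[[0, 0, 0], [0, 0, 0], [0, 0, 0], [0, 0, 0], [0, 0, 0], [0, 0, 0], [0, 0, 0], [0, 0, 0], [0, 0, 0], [0, 0, 0]]' --dp '[[0, -0.27, 0.147], [0, -0.27, 0.147], [0, -0.27, 0.147], [0, -0.27, 0.147], [0, -0.27, 0.147], [0, -0.27, 0.147], [0, -0.27, 0.147], [0, -0.27, 0.147], [0, -0.27, 0.147], [0, -0.27, 0.147]]' --grip '[1, 1, 1, 1, 1, 1, 1, 1, 1, 1]'

```text
time_s: 2.7
ee_pos: [0.4579, -0.3296, 0.2221]
ee_rot: [-0.003, 3.14, -0.001]
ft_force: [-0.3, 0.2, -0.6]
gripper_width: 0.0854
grasp_force: 0.0
```

```bash
python3 - <<'E'
from h import *
s=env.get_state();print(s['ee_pos'],s['ee_rot'],abs(s['joint_vel']).max())
im=vision.capture("wrist");cv2.imwrite("pics/w2.png",im[...,::-1]);np.savez("w2.npz",p=s['ee_pos'],r=s['ee_rot'])
K,T=cam("wrist",s);u,v=proj(K,T,[.49,-.315,.03])[0];print(u,v)
u=int(max(u-100,0));v=int(max(v-75,0));print(u,v)
cv2.imwrite("pics/w2c.png",cv2.resize(im[v:v+150,u:u+200,::-1],(800,600),interpolation=cv2.INTER_CUBIC))
E
```

```text
[ 0.4579352  -0.32962013  0.22214778] [-3.13316463e-03  3.14045258e+00 -1.09685645e-03] 0.006572591013266553
328.43975125340154 201.36910735981166
228 126
```

View pics/w2c.png

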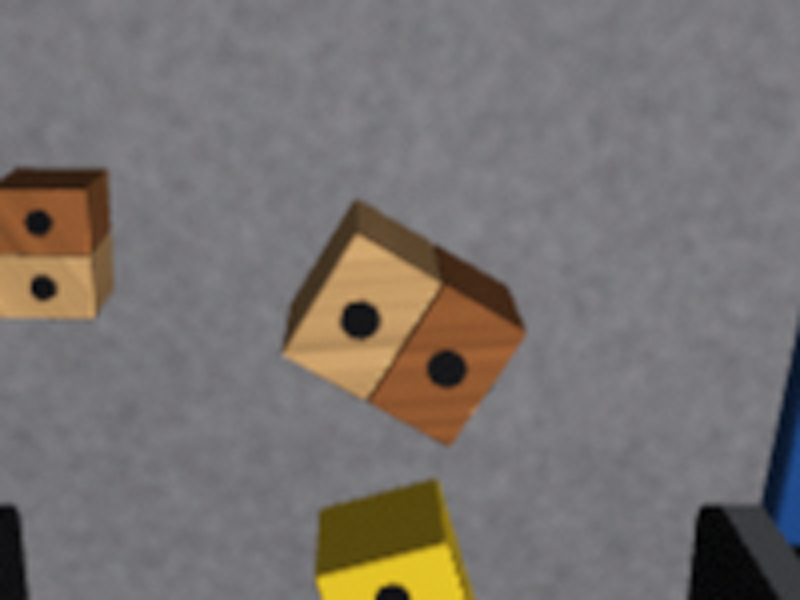

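The crop (4x, origin (228,126)) shows the block's top corners at (360,235), (525,332), (448,445) and (283,355). The yellow block is close to its lower side.

```bash
python3 - <<'E'
from h import *
d=np.load("w2.npz");K,T=cam("wrist",{'ee_pos':d['p'],'ee_rot':d['r']})
f=lambda l,z:cast(K,T,np.array(l)/4.+[228,126],z)
P=f([(360,235),(525,332),(448,445),(283,355)],.046);print(P.round(4))
c=P.mean(0);e=(P[1]-P[0]+P[2]-P[3])/2;w=(P[3]-P[0]+P[2]-P[1])/2
print("c",c,np.linalg.norm(e),np.linalg.norm(w),"long ang",np.arctan2(e[1],e[0]),"short",np.arctan2(w[1],w[0]))
print("yellow", f([(318,575),(450,545)],.046).round(4))
yaw=np.arctan2(e[1],e[0])-np.pi/2
print("grasp yaw",yaw,delta([c[0],c[1],.13],yaw),delta([c[0],c[1],.01],yaw))
ca=np.array([np.cos(yaw),np.sin(yaw)])
for y in f([(318,575),(450,545)],.046)[:,:2]: print("yellow along/across", (y-c[:2])@ca,(y-c[:2])@[-ca[1],ca[0]])
E
```

```text
[[ 0.4646 -0.3279  0.046 ]
 [ 0.4941 -0.2791  0.046 ]
 [ 0.5308 -0.3009  0.046 ]
 [ 0.5015 -0.3508  0.046 ]]
c [ 0.49776292 -0.31468214  0.046     ] 0.057430861998942026 0.043050813183849096 long ang 1.0328084087837777 short -0.5447384628491392
yellow [[ 0.5762 -0.341   0.046 ]
 [ 0.5653 -0.2994  0.046 ]]
grasp yaw -0.5379879180111189 (array([-0.0496,  0.0188,  0.1154]), array([-3.000e-03,  1.000e-03, -1.968e+00])) (array([-0.0494,  0.019 ,  0.2654]), array([-3.000e-03,  1.000e-03, -1.968e+00]))
yellow along/across 0.0808481284235679 0.01758232132880152
yellow along/across 0.05020790419688294 0.04775120588074524
```

Call:
move_arm --angular '[[0, 0, -1], [0, 0, -1], [0, 0, -1], [0, 0, -1], [0, 0, -1], [0, 0, -1], [0, 0, -1], [0, 0, -1], [0, 0, -1], [0, 0, -1]]' --dp '[[-0.05, 0.019, 0.115], [-0.05, 0.019, 0.115], [-0.05, 0.019, 0.115], [-0.05, 0.019, 0.115], [-0.05, 0.019, 0.115], [-0.05, 0.019, 0.115], [-0.05, 0.019, 0.115], [-0.05, 0.019, 0.115], [-0.05, 0.019, 0.115], [-0.05, 0.019, 0.115]]' --grip '[1, 1, 1, 1, 1, 1, 1, 1, 1, 1]'

```text
time_s: 3.58
ee_pos: [0.4974, -0.3165, 0.1298]
ee_rot: [-0.811, 3.034, -0.002]
ft_force: [-0.3, 0.1, -0.3]
gripper_width: 0.0854
grasp_force: 0.0
```

```bash
python3 - <<'E'
from h import *
s=env.get_state();print(s['joint_pos'].round(2),s['ee_pos']);c=[.4978,-.3147]
print(delta([*c,.13],-.541),delta([*c,.01],-.541))
E
```

```text
[-0.76  0.41  1.58 -0.    1.15 -2.85] [ 0.49741089 -0.31645226  0.12979308]
(array([-0.0015,  0.0017, -0.0003]), array([-0.003,  0.   , -0.97 ])) (array([-0.0015,  0.0019,  0.1497]), array([-0.003,  0.   , -0.97 ]))
```

Call:
move_arm --angular '[[0, 0, 1], [0, 0, 1], [0, 0, 1], [0, 0, 1], [0, 0, 1], [0, 0, 1], [0, 0, 1], [0, 0, 1], [0, 0, 1], [0, 0, 1]]' --dp '[[0, 0, 0], [0, 0, 0], [0, 0, 0], [0, 0, 0], [0, 0, 0], [0, 0, 0], [0, 0, 0], [0, 0, 0], [0, 0, 0], [0, 0, 0]]' --grip '[1, 1, 1, 1, 1, 1, 1, 1, 1, 1]'

```text
time_s: 4.42
ee_pos: [0.4973, -0.3161, 0.129]
ee_rot: [-0.001, 3.142, -0.0]
ft_force: [-0.3, -0.0, -0.5]
gripper_width: 0.0851
grasp_force: 0.0
```

Call:
move_arm --angular '[[0, 0, 1], [0, 0, 1], [0, 0, 1], [0, 0, 1], [0, 0, 1], [0, 0, 1], [0, 0, 1], [0, 0, 1], [0, 0, 1], [0, 0, 1]]' --dp '[[0, 0, 0], [0, 0, 0], [0, 0, 0], [0, 0, 0], [0, 0, 0], [0, 0, 0], [0, 0, 0], [0, 0, 0], [0, 0, 0], [0, 0, 0]]' --grip '[1, 1, 1, 1, 1, 1, 1, 1, 1, 1]'

```text
time_s: 5.25
ee_pos: [0.4973, -0.3161, 0.129]
ee_rot: [0.812, 3.035, 0.0]
ft_force: [-0.3, -0.6, 0.0]
gripper_width: 0.0857
grasp_force: 0.0
```

Call:
move_arm --angular '[[0, 0, 1], [0, 0, 1], [0, 0, 1], [0, 0, 1], [0, 0, 1], [0, 0, 1], [0, 0, 1], [0, 0, 1], [0, 0, 1], [0, 0, 1]]' --dp '[[0, 0, 0], [0, 0, 0], [0, 0, 0], [0, 0, 0], [0, 0, 0], [0, 0, 0], [0, 0, 0], [0, 0, 0], [0, 0, 0], [0, 0, 0]]' --grip '[1, 1, 1, 1, 1, 1, 1, 1, 1, 1]'

```text
time_s: 6.08
ee_pos: [0.4973, -0.3161, 0.129]
ee_rot: [1.569, 2.722, -0.0]
ft_force: [0.2, -0.3, -0.7]
gripper_width: 0.0854
grasp_force: 0.0
```

Call:
move_arm --angular '[[0, 0, 1], [0, 0, 1], [0, 0, 1], [0, 0, 1], [0, 0, 1], [0, 0, 1], [0, 0, 1], [0, 0, 1], [0, 0, 1], [0, 0, 1]]' --dp '[[0, 0, 0], [0, 0, 0], [0, 0, 0], [0, 0, 0], [0, 0, 0], [0, 0, 0], [0, 0, 0], [0, 0, 0], [0, 0, 0], [0, 0, 0]]' --grip '[1, 1, 1, 1, 1, 1, 1, 1, 1, 1]'

```text
time_s: 6.92
ee_pos: [0.4973, -0.3161, 0.129]
ee_rot: [2.22, 2.223, -0.0]
ft_force: [-0.2, 0.4, 0.3]
gripper_width: 0.0855
grasp_force: 0.0
```

```bash
python3 - <<'E'
from h import *
s=env.get_state();print(s['joint_pos'].round(2),s['ee_pos']);c=[.4978,-.3147]
print(delta([*c,.13],-.541),delta([*c,.01],-.541))
E
```

```text
[-0.76  0.41  1.58 -0.    1.15 -0.76] [ 0.49731167 -0.3161489   0.12900119]
(array([ 0.0018,  0.0006, -0.0012]), array([0.   , 0.   , 1.035])) (array([0.0018, 0.0006, 0.1488]), array([0.   , 0.   , 1.035]))
```

Now turn the last part, descend and close.

Call:
move_arm --angular '[[0, 0, 1], [0, 0, 1], [0, 0, 1], [0, 0, 1], [0, 0, 1], [0, 0, 1], [0, 0, 1], [0, 0, 1], [0, 0, 1], [0, 0, 1]]' --dp '[[0.002, 0.001, 0], [0.002, 0.001, 0], [0.002, 0.001, 0], [0.002, 0.001, 0], [0.002, 0.001, 0.03], [0.002, 0.001, 0.07], [0.002, 0.001, 0.11], [0.002, 0.001, 0.14], [0.002, 0.001, 0.149], [0.002, 0.001, 0.149]]' --grip '[1, 1, 1, 1, 1, 1, 1, 1, 1, 1]'

```text
time_s: 7.75
ee_pos: [0.4968, -0.3134, 0.0077]
ee_rot: [-2.716, -1.569, 0.002]
ft_force: [-0.2, 1.1, 0.1]
gripper_width: 0.0852
grasp_force: 0.0
```

Call:
move_arm --angular '[[0, 0, 0], [0, 0, 0], [0, 0, 0], [0, 0, 0], [0, 0, 0], [0, 0, 0], [0, 0, 0], [0, 0, 0], [0, 0, 0], [0, 0, 0]]' --dp '[[0, 0, 0], [0, 0, 0], [0, 0, 0], [0, 0, 0], [0, 0, 0], [0, 0, 0], [0, 0, 0], [0, 0, 0], [0, 0, 0], [0, 0, 0]]' --grip '[0.3, 0.3, 0.3, 0.3, 0.3, 0.3, 0.3, 0.3, 0.3, 0.3]' --newtons 25

```text
time_s: 8.58
ee_pos: [0.4992, -0.3155, 0.0117]
ee_rot: [2.718, 1.569, 0.002]
ft_force: [-0.3, 0.7, 6.6]
gripper_width: 0.0437
grasp_force: 26.8
```

```bash
python3 - <<'E'
from h import *
s=env.get_state();print(s['joint_pos'].round(2),s['ee_pos'],s['gripper_width'],s['grasp_force'])
t=toW(0,65.5);print(t,delta([*t,.15],A),delta([s['ee_pos'][0],s['ee_pos'][1],.15],A))
E
```

```text
[-0.75  0.55  1.68 -0.    0.9  -0.23] [ 0.49920377 -0.31549735  0.01171683] 0.0437456579707708 26.765127182006836
[0.57452717 0.06204973] (array([ 0.4556, -0.1538, -0.1738]), array([ 0.006,  0.003, -0.841])) (array([-1.000e-04,  6.000e-04, -1.729e-01]), array([ 0.006,  0.003, -0.841]))
```

Call:
move_arm --angular '[[0, 0, 0], [0, 0, 0], [0, 0, -0.2], [0, 0, -0.4], [0, 0, -0.6], [0, 0, -0.84], [0, 0, -0.84], [0, 0, -0.84], [0, 0, -0.84], [0, 0, -0.84]]' --dp '[[0, 0, -0.03], [0, 0, -0.08], [0, 0, -0.13], [0, 0, -0.18], [0, 0, -0.23], [0, 0, -0.275], [0, 0, -0.275], [0.05, -0.017, -0.275], [0.1, -0.034, -0.275], [0.15, -0.05, -0.275]]' --grip '[0.3, 0.3, 0.3, 0.3, 0.3, 0.3, 0.3, 0.3, 0.3, 0.3]'

```text
time_s: 9.42
ee_pos: [0.5228, -0.1912, 0.23]
ee_rot: [2.316, 2.123, 0.0]
ft_force: [1.0, 0.4, -0.1]
gripper_width: 0.0438
grasp_force: 26.1
```

```bash
python3 - <<'E'
from h import *
s=env.get_state();print(s['joint_pos'].round(2),s['ee_pos'],s['gripper_width'],s['grasp_force'])
t=toW(0,65.5);print(delta([*t,.23],A))
E
```

```text
[-0.55  0.27  1.52  0.    1.35 -0.46] [ 0.52278282 -0.19122011  0.22997267] 0.04375328402536104 26.14898309111595
(array([ 0.321 ,  0.0369, -0.    ]), array([ 0.001,  0.   , -0.008]))
```

Call:
move_arm --angular '[[0, 0, 0], [0, 0, 0], [0, 0, 0], [0, 0, 0], [0, 0, 0], [0, 0, 0], [0, 0, 0], [0, 0, 0], [0, 0, 0], [0, 0, 0]]' --dp '[[0.05, 0.006, 0], [0.1, 0.012, 0], [0.15, 0.018, 0], [0.2, 0.024, 0], [0.25, 0.03, 0], [0.3, 0.035, 0], [0.321, 0.037, 0.03], [0.321, 0.037, 0.07], [0.321, 0.037, 0.11], [0.321, 0.037, 0.13]]' --grip '[0.3, 0.3, 0.3, 0.3, 0.3, 0.3, 0.3, 0.3, 0.3, 0.3]'

```text
time_s: 10.25
ee_pos: [0.5717, 0.0624, 0.1221]
ee_rot: [-2.309, -2.125, 0.005]
ft_force: [-0.5, 0.8, -1.4]
gripper_width: 0.0432
grasp_force: 26.1
```

```bash
python3 - <<'E'
from h import *
s=env.get_state();print(s['ee_pos'],s['ee_rot'],toC(s['ee_pos']))
im=vision.capture("wrist");cv2.imwrite("pics/w3.png",im[...,::-1]);np.savez("w3.npz",p=s['ee_pos'],r=s['ee_rot'])
cv2.imwrite("pics/w3b.png",cv2.resize(im[...,::-1],(800,500),interpolation=cv2.INTER_CUBIC))
E
```

```text
[0.57172597 0.06244751 0.12211906] [-2.3088544  -2.12519016  0.00537004] [[-2.8245359  65.66417473]]
```

View pics/w3b.png

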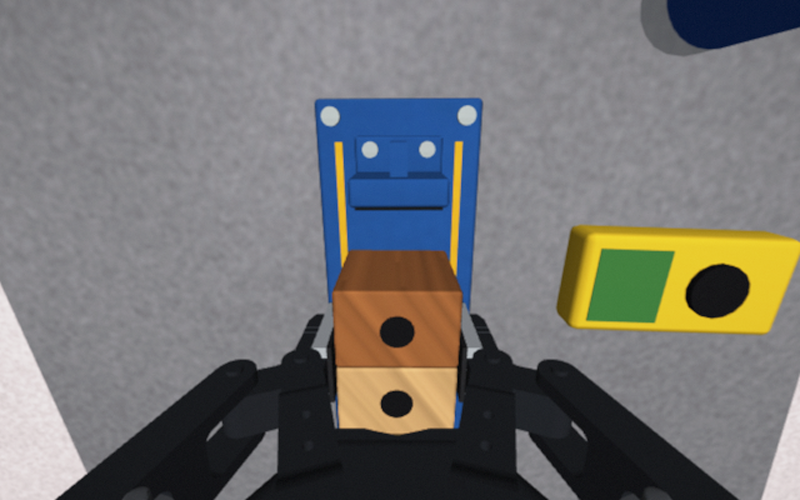

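The view shows the held block parallel with and centred on the plate (block x centre at 397 px, plate at 399 px). The block's +y top edge is at v=290 and its bottom edge at v=250, while the back jaw's front lower edge is at v≈207.

```bash
python3 - <<'E'
from h import *
d=np.load("w3.npz");s={'ee_pos':d['p'],'ee_rot':d['r']};K,T=cam("wrist",s)
f=lambda p,z:toC(cast(K,T,np.array(p)/1.25,z)).round(1)[0]
print("block bot",f((345,250),.110),f((449,250),.110),"top",f((335,291),.156),f((461,291),.156),"end",f((397,430),.156), "mid",f((397,367),.156))
print("back jaw front top",f((351,206),.068),f((447,206),.068),"front top2",f((350,180),.068), "bolts",f((330,116),.018),f((467,115),.018))
print(toC(s['ee_pos']))
print("strips",f((338,142),.017),f((458,142),.017))
E
```

```text
block bot [-26.9  94.4] [20.4 94.5] top [-23.7  95.1] [18.2 95.2] end [-3.  37.1] mid [-3.  65.4]
back jaw front top [-29.  106.4] [ 24.4 106.5] front top2 [-28.9 120.8] bolts [-46.9 155.6] [ 41.6 156.1]
[[-2.8245359  65.66417473]]
strips [-42.7 139.4] [ 36.9 139.4]
```

Call:
move_arm --angular '[[0, 0, 0], [0, 0, 0], [0, 0, 0], [0, 0, 0], [0, 0, 0], [0, 0, 0], [0, 0, 0], [0, 0, 0], [0, 0, 0], [0, 0, 0]]' --dp '[[0, 0, 0.02], [0, 0, 0.04], [0, 0, 0.06], [0, 0, 0.08], [0, 0, 0.095], [0, 0, 0.105], [0, 0, 0.11], [0, 0, 0.115], [0, 0, 0.117], [0, 0, 0.117]]' --grip '[0.3, 0.3, 0.3, 0.3, 0.3, 0.3, 0.3, 0.3, 0.3, 0.3]'

```text
time_s: 11.13
ee_pos: [0.5745, 0.0613, 0.0325]
ee_rot: [2.312, 2.126, 0.001]
ft_force: [0.4, 0.6, -0.9]
gripper_width: 0.0437
grasp_force: 26.2
```

```bash
python3 - <<'E'
from h import *
s=env.get_state();print(s['ee_pos'],s['ft_force'],toC(s['ee_pos']))
E
```

```text
[0.57447881 0.06128702 0.03253761] [ 0.37168181  0.62030906 -0.87133353] [[1.50311348e-02 6.47359056e+01]]
```

Call:
move_arm --angular '[[0, 0, 0], [0, 0, 0], [0, 0, 0], [0, 0, 0], [0, 0, 0], [0, 0, 0], [0, 0, 0], [0, 0, 0], [0, 0, 0], [0, 0, 0]]' --dp '[[0, -0.003, 0.002], [0, -0.003, 0.004], [0, -0.003, 0.005], [0, -0.003, 0.006], [0, -0.003, 0.006], [0, -0.003, 0.006], [0, -0.003, 0.006], [0, -0.003, 0.006], [0, -0.003, 0.006], [0, -0.003, 0.006]]' --grip '[0.3, 0.3, 0.3, 0.3, 0.3, 0.3, 0.3, 0.3, 0.3, 0.3]'

```text
time_s: 11.97
ee_pos: [0.5719, 0.0616, 0.0277]
ee_rot: [2.312, 2.126, 0.0]
ft_force: [-2.1, 0.1, 5.7]
gripper_width: 0.044
grasp_force: 26.9
```

```bash
python3 - <<'E'
from h import *
s=env.get_state();print(s['ee_pos'],s['ft_force'],toC(s['ee_pos']))
E
```

```text
[0.57186056 0.06158473 0.02772506] [-2.07353147  0.08167171  5.69269201] [[-2.6188828  64.81552279]]
```

Call:
move_arm --angular '[[0, 0, 0], [0, 0, 0], [0, 0, 0], [0, 0, 0], [0, 0, 0], [0, 0, 0], [0, 0, 0], [0, 0, 0], [0, 0, 0], [0, 0, 0]]' --dp '[[0, 0, 0], [0, 0, 0], [0, 0, 0], [0, 0, 0], [0, 0, 0], [0, 0, -0.03], [0, 0, -0.07], [0, 0, -0.12], [0, 0, -0.17], [0, 0, -0.22]]' --grip '[1, 1, 1, 1, 1, 1, 1, 1, 1, 1]'

```text
time_s: 12.8
ee_pos: [0.5713, 0.0616, 0.2049]
ee_rot: [-2.312, -2.126, 0.001]
ft_force: [1.3, 0.1, -0.1]
gripper_width: 0.0854
grasp_force: 0.0
```

```bash
python3 - <<'E'
from h import *
s=env.get_state();print(s['ee_pos'],s['joint_pos'].round(2),toC(s['ee_pos']))
t=toW(-80.5,-112);print(t,delta([*t,.23],A+np.pi/2-.001), delta([*t,.23],A))
E
```

```text
[0.5712948  0.06157226 0.20494447] [-0.09  0.32  1.51 -0.    1.31 -0.  ] [[-3.18166033 64.75619736]]
[ 0.47958871 -0.10816539] (array([-0.221 , -0.0965, -0.0312]), array([-1.e-03, -1.e-03, -3.e+00])) (array([-0.221 , -0.0965, -0.0312]), array([-0.001,  0.   , -0.002]))
```

Call:
move_arm --angular '[[0, 0, -1], [0, 0, -1], [0, 0, -1], [0, 0, -1], [0, 0, -1], [0, 0, -1], [0, 0, -1], [0, 0, -1], [0, 0, -1], [0, 0, -1]]' --dp '[[-0.221, -0.0965, -0.03], [-0.221, -0.0965, -0.03], [-0.221, -0.0965, -0.03], [-0.221, -0.0965, -0.03], [-0.221, -0.0965, -0.03], [-0.221, -0.0965, -0.03], [-0.221, -0.0965, -0.03], [-0.221, -0.0965, -0.03], [-0.221, -0.0965, -0.03], [-0.221, -0.0965, -0.03]]' --grip '[1, 1, 1, 1, 1, 1, 1, 1, 1, 1]'

```text
time_s: 13.63
ee_pos: [0.4805, -0.1069, 0.2271]
ee_rot: [-1.681, -2.653, -0.0]
ft_force: [-0.3, -1.1, -0.2]
gripper_width: 0.0853
grasp_force: 0.0
```

Call:
move_arm --angular '[[0, 0, -1], [0, 0, -1], [0, 0, -1], [0, 0, -1], [0, 0, -1], [0, 0, -1], [0, 0, -1], [0, 0, -1], [0, 0, -1], [0, 0, -1]]' --dp '[[0, 0, 0], [0, 0, 0], [0, 0, 0], [0, 0, 0], [0, 0, 0], [0, 0, 0], [0, 0, 0], [0, 0, 0], [0, 0, 0], [0, 0, 0]]' --grip '[1, 1, 1, 1, 1, 1, 1, 1, 1, 1]'

```text
time_s: 14.47
ee_pos: [0.4801, -0.1081, 0.2274]
ee_rot: [-0.941, -2.997, 0.0]
ft_force: [-0.9, -0.2, -0.1]
gripper_width: 0.0856
grasp_force: 0.0
```

Call:
move_arm --angular '[[0, 0, -1], [0, 0, -1], [0, 0, -1], [0, 0, -1], [0, 0, -1], [0, 0, -1], [0, 0, -1], [0, 0, -1], [0, 0, -1], [0, 0, -1]]' --dp '[[0, 0, 0], [0, 0, 0], [0, 0, 0], [0, 0, 0], [0, 0, 0], [0, 0, 0], [0, 0, 0], [0, 0, 0], [0, 0, 0], [0, 0, 0]]' --grip '[1, 1, 1, 1, 1, 1, 1, 1, 1, 1]'

```text
time_s: 15.3
ee_pos: [0.48, -0.1082, 0.2274]
ee_rot: [-0.134, -3.139, 0.0]
ft_force: [0.3, 0.6, 0.0]
gripper_width: 0.0855
grasp_force: 0.0
```

```bash
python3 - <<'E'
from h import *
s=env.get_state();print(s['ee_pos'],s['joint_pos'].round(2),toC(s['ee_pos']))
im=vision.capture("wrist");cv2.imwrite("pics/w4.png",im[...,::-1]);np.savez("w4.npz",p=s['ee_pos'],r=s['ee_rot'])
cv2.imwrite("pics/w4b.png",cv2.resize(im[...,::-1],(800,500),interpolation=cv2.INTER_CUBIC))
E
```

```text
[ 0.48001667 -0.10816093  0.22739316] [-0.45  0.16  1.67 -0.    1.31 -1.93] [[ -80.07387986 -111.96007658]]
```

View pics/w4b.png

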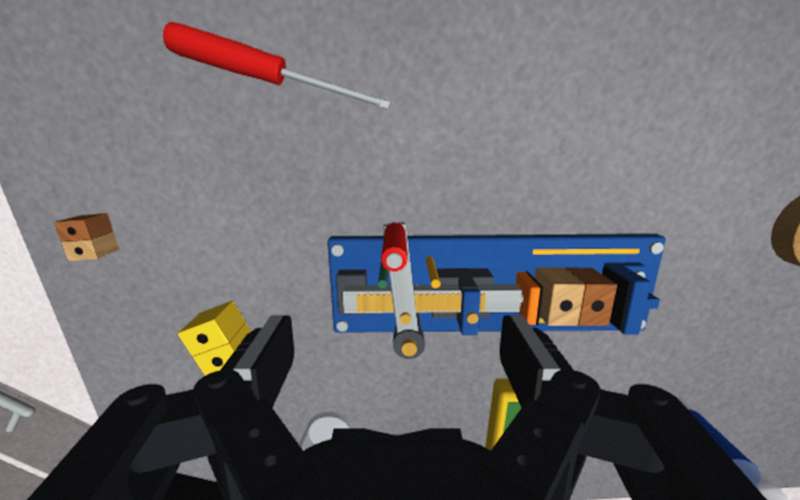

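The block sits flat on the bed between the orange jaw and the back jaw, aligned along the clamp. The handle top is at (394,260) in the 800 px view, nearly in line with the gripper.

```bash
python3 - <<'E'
from h import *
d=np.load("w4.npz");s={'ee_pos':d['p'],'ee_rot':d['r']};K,T=cam("wrist",s)
im=cv2.imread("pics/w4.png").astype(int);m=((im[...,2]>150)&(im[...,1]<90)).astype(np.uint8);m[:,:260]=0;m[:,380:]=0;m[:150]=0
ys,xs=np.nonzero(m);print(len(xs),xs.mean(),ys.mean(),xs.min(),xs.max(),ys.min(),ys.max())
f=lambda p,z:toC(cast(K,T,np.array(p)/1.25,z)).round(1)[0]
h=f((394.5,260),.149);print("handle",h,"bolts",f((337,250),.018),f((657,248),.018),f((342,326),.018))
print("jaw top R",f((540,276),.062),"block",f((552,268),.062))
t=toW(*h);print(t,delta([*t,.108],A+np.pi/2,))
E
```

```text
182 315.5054945054945 205.58241758241758 305 325 190 216
handle [ -80.2 -112.4] bolts [ -44.6 -172.7] [-45.9 157.3] [  44.  -171.9]
jaw top R [-33.1  21.6] block [-41.   31.6]
[ 0.47985451 -0.10858889] (array([ 0.0002, -0.0005,  0.1492]), array([-0.   ,  0.   , -0.003]))
```

Call:
move_arm --angular '[[0, 0, 0], [0, 0, 0], [0, 0, 0], [0, 0, 0], [0, 0, 0], [0, 0, 0], [0, 0, 0], [0, 0, 0], [0, 0, 0], [0, 0, 0]]' --dp '[[0, 0, 0.03], [0, 0, 0.06], [0, 0, 0.09], [0, 0, 0.12], [0, 0, 0.14], [0, 0, 0.149], [0, 0, 0.149], [0, 0, 0.149], [0, 0, 0.149], [0, 0, 0.149]]' --grip '[1, 1, 1, 1, 1, 1, 1, 1, 1, 1]'

```text
time_s: 16.18
ee_pos: [0.481, -0.1086, 0.1095]
ee_rot: [0.132, 3.136, -0.002]
ft_force: [-0.6, 0.1, -0.3]
gripper_width: 0.0853
grasp_force: 0.0
```

Call:
move_arm --angular '[[0, 0, 0], [0, 0, 0], [0, 0, 0], [0, 0, 0], [0, 0, 0], [0, 0, 0], [0, 0, 0], [0, 0, 0], [0, 0, 0], [0, 0, 0]]' --dp '[[0, 0, 0], [0, 0, 0], [0, 0, 0], [0, 0, 0], [0, 0, 0], [0, 0, 0], [0, 0, 0], [0, 0, 0], [0, 0, 0], [0, 0, 0]]' --grip '[0, 0, 0, 0, 0, 0, 0, 0, 0, 0]' --newtons 60

```text
time_s: 17.02
ee_pos: [0.4801, -0.1083, 0.1084]
ee_rot: [0.132, 3.139, -0.0]
ft_force: [-1.3, -0.6, 4.1]
gripper_width: 0.0164
grasp_force: 58.4
```

```bash
cat > q.py <<'E'
from h import *
s=env.get_state();f=s['ft_force'];print(round(s['time_s'],2),"C",toC(s['ee_pos']).round(2),"z",s['ee_pos'][2].round(4),"F x,y",(f[:2]@X).round(1),(f[:2]@Y).round(1),"fz",f[2].round(1),"w",s['gripper_width'].round(4),s['grasp_force'].round(0))
E
python3 q.py
```

```text
Traceback (most recent call last):
  File "q.py", line 2, in <module>
    s=env.get_state();f=s['ft_force'];print(round(s['time_s'],2),"C",toC(s['ee_pos']).round(2),"z",s['ee_pos'][2].round(4),"F x,y",(f[:2]@X).round(1),(f[:2]@Y).round(1),"fz",f[2].round(1),"w",s['gripper_width'].round(4),s['grasp_force'].round(0))
                                                                                                                                                                                                ^^^^^^^^^^^^^^^^^^^^^^^^
AttributeError: 'float' object has no attribute 'round'
```

Call:
move_arm --angular '[[0, 0, 0], [0, 0, 0], [0, 0, 0], [0, 0, 0], [0, 0, 0], [0, 0, 0], [0, 0, 0], [0, 0, 0], [0, 0, 0], [0, 0, 0]]' --dp '[[0, -0.001, 0], [0, -0.002, 0], [0, -0.003, 0], [0, -0.004, 0], [0, -0.005, 0], [0, -0.005, 0], [0, -0.006, 0], [0, -0.006, 0], [0, -0.006, 0], [0, -0.006, 0]]' --grip '[0, 0, 0, 0, 0, 0, 0, 0, 0, 0]'

```text
time_s: 17.85
ee_pos: [0.4801, -0.1131, 0.1084]
ee_rot: [0.132, 3.138, -0.0]
ft_force: [3.3, 1.2, 3.9]
gripper_width: 0.0164
grasp_force: 58.3
```

```bash
sed -i "s/s\['gripper_width'\].round(4),s\['grasp_force'\].round(0)/round(s['gripper_width'],4),round(s['grasp_force'])/" q.py; python3 q.py
```

```text
17.85 C [[ -79.53 -116.89]] z 0.1084 F x,y 3.2 1.5 fz 3.9 w 0.0164 58
```

Call:
move_arm --angular '[[0, 0, 0], [0, 0, 0], [0, 0, 0], [0, 0, 0], [0, 0, 0], [0, 0, 0], [0, 0, 0], [0, 0, 0], [0, 0, 0], [0, 0, 0]]' --dp '[[0, -0.001, 0], [0, -0.002, 0], [0, -0.0025, 0], [0, -0.0025, 0], [0, -0.0025, 0], [0, -0.0025, 0], [0, -0.0025, 0], [0, -0.0025, 0], [0, -0.0025, 0], [0, -0.0025, 0]]' --grip '[0, 0, 0, 0, 0, 0, 0, 0, 0, 0]'

```text
time_s: 18.68
ee_pos: [0.4801, -0.1144, 0.1083]
ee_rot: [0.132, 3.137, 0.001]
ft_force: [3.9, 5.5, 4.5]
gripper_width: 0.0163
grasp_force: 58.4
```

```bash
python3 q.py
```

```text
18.68 C [[ -79.44 -118.22]] z 0.1083 F x,y 3.5 5.8 fz 4.5 w 0.0163 58
```

Call:
move_arm --angular '[[0, 0, 0], [0, 0, 0], [0, 0, 0], [0, 0, 0], [0, 0, 0], [0, 0, 0], [0, 0, 0], [0, 0, 0], [0, 0, 0], [0, 0, 0]]' --dp '[[0, 0.006, 0], [0, 0.013, 0], [0.0005, 0.02, 0], [0.0005, 0.027, 0], [0, 0.034, 0], [-0.0005, 0.039, 0], [-0.001, 0.042, 0], [-0.001, 0.043, 0], [-0.001, 0.043, 0], [-0.001, 0.043, 0]]' --grip '[0, 0, 0, 0, 0, 0, 0, 0, 0, 0]'

```text
time_s: 19.52
ee_pos: [0.4828, -0.0815, 0.1083]
ee_rot: [-0.131, -3.138, 0.003]
ft_force: [-0.6, -2.1, 7.6]
gripper_width: 0.0166
grasp_force: 58.6
```

```bash
python3 q.py
```

```text
19.52 C [[-79.52 -85.17]] z 0.1083 F x,y -0.4 -2.2 fz 7.6 w 0.0166 59
```

Call:
move_arm --angular '[[0, 0, 0], [0, 0, 0], [0, 0, 0], [0, 0, 0], [0, 0, 0], [0, 0, 0], [0, 0, 0], [0, 0, 0], [0, 0, 0], [0, 0, 0]]' --dp '[[0, 0.001, 0], [0, 0.002, 0], [0, 0.002, 0], [0, 0.002, 0], [0, 0.002, 0], [0, 0.002, 0], [0, 0.002, 0], [0, 0.002, 0], [0, 0.002, 0], [0, 0.002, 0]]' --grip '[0, 0, 0, 0, 0, 0, 0, 0, 0, 0]'

```text
time_s: 20.35
ee_pos: [0.4829, -0.0811, 0.1084]
ee_rot: [-0.131, -3.138, 0.006]
ft_force: [-0.9, -6.2, 4.8]
gripper_width: 0.0168
grasp_force: 58.7
```

```bash
python3 q.py
```

```text
20.35 C [[-79.46 -84.75]] z 0.1084 F x,y -0.4 -6.3 fz 4.8 w 0.0168 59
```

Call:
move_arm --angular '[[0, 0, 0], [0, 0, 0], [0, 0, 0], [0, 0, 0], [0, 0, 0], [0, 0, 0], [0, 0, 0], [0, 0, 0], [0, 0, 0], [0, 0, 0]]' --dp '[[0.0005, -0.007, 0], [0.001, -0.014, 0], [0.0015, -0.021, 0], [0.0015, -0.028, 0], [0.001, -0.035, 0], [0.0005, -0.041, 0], [0, -0.044, 0], [0, -0.045, 0], [0, -0.045, 0], [0, -0.045, 0]]' --grip '[0, 0, 0, 0, 0, 0, 0, 0, 0, 0]'

```text
time_s: 21.18
ee_pos: [0.4802, -0.1145, 0.1083]
ee_rot: [-0.132, -3.139, -0.001]
ft_force: [1.9, 2.9, 5.9]
gripper_width: 0.0163
grasp_force: 59.0
```

```bash
python3 q.py
```

```text
21.18 C [[ -79.38 -118.27]] z 0.1083 F x,y 1.6 3.0 fz 5.9 w 0.0163 59
```

Call:
move_arm --angular '[[0, 0, 0], [0, 0, 0], [0, 0, 0], [0, 0, 0], [0, 0, 0], [0, 0, 0], [0, 0, 0], [0, 0, 0], [0, 0, 0], [0, 0, 0]]' --dp '[[0.0005, 0.007, 0], [0.001, 0.014, 0], [0.0015, 0.021, 0], [0.0015, 0.028, 0], [0.001, 0.035, 0], [0.0005, 0.041, 0], [0, 0.044, 0], [0, 0.045, 0], [0, 0.045, 0], [0, 0.045, 0]]' --grip '[0, 0, 0, 0, 0, 0, 0, 0, 0, 0]'

```text
time_s: 22.02
ee_pos: [0.4829, -0.081, 0.1083]
ee_rot: [-0.13, -3.138, 0.005]
ft_force: [-0.9, -7.0, 5.6]
gripper_width: 0.0167
grasp_force: 59.1
```

```bash
python3 q.py
```

```text
22.02 C [[-79.45 -84.64]] z 0.1083 F x,y -0.3 -7.0 fz 5.6 w 0.0167 59
```

Call:
move_arm --angular '[[0, 0, 0], [0, 0, 0], [0, 0, 0], [0, 0, 0], [0, 0, 0], [0, 0, 0], [0, 0, 0], [0, 0, 0], [0, 0, 0], [0, 0, 0]]' --dp '[[0.0005, -0.007, 0], [0.001, -0.014, 0], [0.0015, -0.021, 0], [0.0015, -0.028, 0], [0.001, -0.035, 0], [0.0005, -0.041, 0], [0, -0.044, 0], [0, -0.045, 0], [0, -0.045, 0], [0, -0.045, 0]]' --grip '[0, 0, 0, 0, 0, 0, 0, 0, 0, 0]'

```text
time_s: 22.85
ee_pos: [0.4802, -0.1145, 0.1083]
ee_rot: [-0.132, -3.139, -0.002]
ft_force: [2.1, 2.5, 7.6]
gripper_width: 0.0164
grasp_force: 59.4
```

```bash
python3 q.py; python3 - <<'E'
from h import *
s=env.get_state();im=vision.capture("wrist");im2=vision.capture("side")
K,T=cam("wrist",s);u,v=proj(K,T,[*toW(30,40),.06])[0];u0=int(min(max(u-110,0),420));v0=int(min(max(v-70,0),260));print(u,v,u0,v0)
np.savez("w5.npz",p=s['ee_pos'],r=s['ee_rot'],o=(u0,v0))
cv2.imwrite("pics/w5.png",im[...,::-1]);cv2.imwrite("pics/w5c.png",cv2.resize(im[v0:v0+140,u0:u0+220,::-1],(770,490),interpolation=cv2.INTER_CUBIC))
E
```

```text
22.85 C [[ -79.37 -118.22]] z 0.1083 F x,y 1.9 2.7 fz 7.6 w 0.0164 59
505.73703128618394 343.22222166792756 395 260
```

View pics/w5c.png

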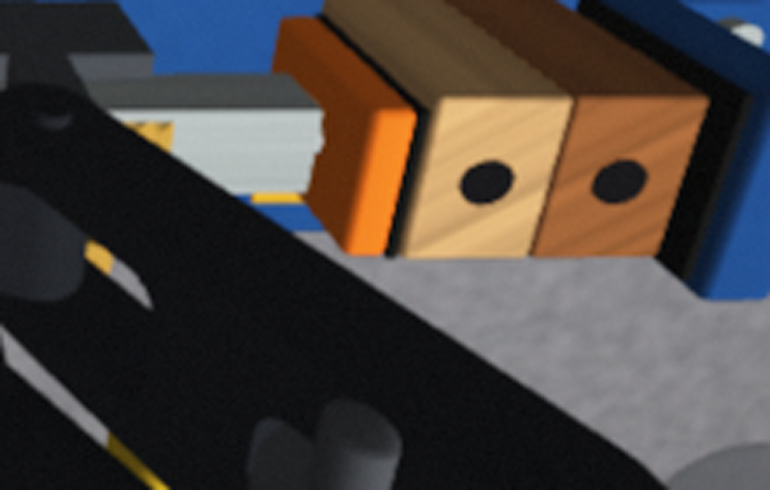

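The view shows the orange jaw, with a black rubber pad, now against the block's light end (pad/block line about (437,97)–(403,258)). A small gap remains between the block's dark end (710,97)–(657,258) and the back jaw's rubber face.

```bash
cat > m.py <<'E'
from h import *
import sys
def meas(npz,pts):
    d=np.load(npz);K,T=cam("wrist",{'ee_pos':d['p'],'ee_rot':d['r']})
    for n,p,z in pts: print(n,toC(cast(K,T,np.array(p)/3.5+d['o'],z)).round(1)[0])
E
python3 - <<'E'
from m import *
meas("w5.npz",[("jaw orange far",(416,110),.062),("jaw orange near",(385,255),.062),("pad far",(432,107),.062),("pad near",(402,256),.062),
("blk L",(438,98),.062),("blk Lb",(405,258),.062),("blk R",(710,98),.062),("blk Rb",(657,258),.062),("back face top",(750,95),.068),("back near",(690,290),.068),("blue edge",(705,298),.068)])
E
```

```text
jaw orange far [-22.1  34.6]
jaw orange near [17.4 35.6]
pad far [-22.9  38. ]
pad near [17.7 39.7]
blk L [-25.2  38.8]
blk Lb [18.3 40.5]
blk R [-25.1  98.7]
blk Rb [18.4 99.3]
back face top [-30.  100.2]
back near [ 21.9 102.5]
blue edge [ 24.2 106.6]
```

Call:
move_arm --angular '[[0, 0, 0], [0, 0, 0], [0, 0, 0], [0, 0, 0], [0, 0, 0], [0, 0, 0], [0, 0, 0], [0, 0, 0], [0, 0, 0], [0, 0, 0]]' --dp '[[0.0005, 0.007, 0], [0.001, 0.014, 0], [0.0015, 0.021, 0], [0.0015, 0.028, 0], [0.001, 0.035, 0], [0.0005, 0.041, 0], [0, 0.044, 0], [0, 0.046, 0], [0, 0.047, 0], [0, 0.047, 0]]' --grip '[0, 0, 0, 0, 0, 0, 0, 0, 0, 0]'

```text
time_s: 23.78
ee_pos: [0.483, -0.0806, 0.1083]
ee_rot: [-0.13, -3.138, 0.009]
ft_force: [-1.8, -11.9, 3.7]
gripper_width: 0.0166
grasp_force: 59.4
```

```bash
python3 q.py
```

```text
23.78 C [[-79.39 -84.26]] z 0.1083 F x,y -0.8 -12.0 fz 3.7 w 0.0166 59
```

Call:
move_arm --angular '[[0, 0, 0], [0, 0, 0], [0, 0, 0], [0, 0, 0], [0, 0, 0], [0, 0, 0], [0, 0, 0], [0, 0, 0], [0, 0, 0], [0, 0, 0]]' --dp '[[0.0005, -0.007, 0], [0.001, -0.014, 0], [0.0015, -0.021, 0], [0.0015, -0.028, 0], [0.001, -0.035, 0], [0.0005, -0.041, 0], [0, -0.045, 0], [0, -0.047, 0], [0, -0.047, 0], [0, -0.047, 0]]' --grip '[0, 0, 0, 0, 0, 0, 0, 0, 0, 0]'

```text
time_s: 24.62
ee_pos: [0.4802, -0.1144, 0.1083]
ee_rot: [-0.132, -3.139, -0.002]
ft_force: [2.2, 2.7, 6.2]
gripper_width: 0.0162
grasp_force: 59.7
```

```bash
python3 q.py; python3 - <<'E'
from h import *
s=env.get_state();im=vision.capture("wrist")
u0,v0=395,250
np.savez("w6.npz",p=s['ee_pos'],r=s['ee_rot'],o=(u0,v0))
cv2.imwrite("pics/w6.png",im[...,::-1]);cv2.imwrite("pics/w6c.png",cv2.resize(im[v0:v0+140,u0:u0+220,::-1],(770,490),interpolation=cv2.INTER_CUBIC))
E
```

```text
24.62 C [[ -79.35 -118.2 ]] z 0.1083 F x,y 2.0 2.9 fz 6.2 w 0.0162 60
```

View pics/w6c.png

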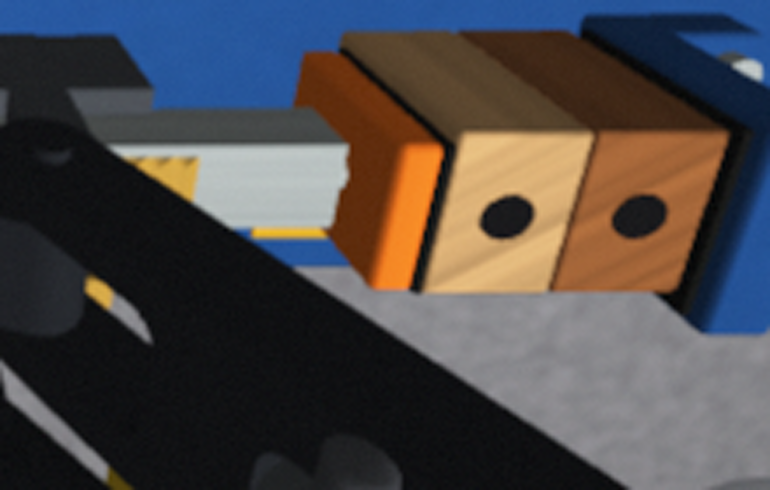

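The block is now against the back jaw or very nearly. I'll compare the two pictures numerically to find the shift of rack, jaw and block.

```bash
python3 - <<'E'
from h import *
a=cv2.imread("pics/w5.png",0).astype(np.float32);b=cv2.imread("pics/w6.png",0).astype(np.float32)
# positions in w5 full px
def tr(n,cx,cy,hw,hh):
    u,v=int(cx/3.5+395),int(cy/3.5+260)
    t=a[v-hh:v+hh+1,u-hw:u+hw+1];S=b[v-hh-3:v+hh+4,u-hw-5:u+hw+16]
    t=cv2.resize(t,None,fx=8,fy=8,interpolation=cv2.INTER_CUBIC);S=cv2.resize(S,None,fx=8,fy=8,interpolation=cv2.INTER_CUBIC)
    r=cv2.matchTemplate(S,t,cv2.TM_CCOEFF_NORMED);_,m,_,l=cv2.minMaxLoc(r);print(n,(l[0]/8-5,l[1]/8-3),round(m,3))
tr("dot1",487,182,9,8);tr("dot2",620,182,9,8);tr("jaw edge",405,180,8,14);tr("jaw left",300,60,9,8);tr("rack end",318,140,8,8);tr("back",720,250,8,10);tr("bolt",745,35,5,5)
E
```

```text
dot1 (5.875, 0.0) 0.998
dot2 (5.75, -0.125) 0.996
jaw edge (7.625, -2.0) 0.949
jaw left (6.5, -0.375) 0.981
rack end (7.125, 0.0) 0.999
back (1.0, -2.25) 0.995
bolt (0.0, 0.0) 0.998
```

```bash
python3 - <<'E'
from m import *
meas("w6.npz",[("orange far",(444,147),.062),("near",(412,290),.062),("blk L",(460,132),.062),("blk Lb",(425,292),.062),("blk R",(730,132),.062),("blk Rb",(680,292),.062),("back top",(748,130),.068),("back near",(697,328),.068)])
d=np.load("w5.npz");K,T=cam("wrist",{'ee_pos':d['p'],'ee_rot':d['r']})
for n,x,y,z in [("dot",0,55,.062),("dot2",0,85,.062),("jaw",0,33,.062),("rack",0,15,.045)]:
    p=proj(K,T,[[*toW(x,y),z],[*toW(x,y+6),z]]);print(n,(p[1]-p[0])/6)
E
```

```text
orange far [-21.5  41. ]
near [17.5 42. ]
blk L [-25.4  43.7]
blk Lb [18.1 45.2]
blk R [-25.3 103.1]
blk Rb [ 18.3 104.7]
back top [-30.   99.8]
back near [ 22.9 104.5]
dot [ 1.25511802 -0.00231594]
dot2 [ 1.25520217 -0.00231609]
jaw [ 1.25505632 -0.00231583]
rack [ 1.17203415 -0.00217703]
```

```bash
python3 - <<'E'
from h import *
def edges(fn):
    im=cv2.imread(fn).astype(float);out=[]
    for v in range(296,330,3):
        row=im[v];o=row[:,2]-row[:,0] # R-B
        g=row.sum(1)
        x=np.arange(480,530)
        # orange -> black: last crossing of saturation
        sat=row[480:530,2]-row[480:530,0]
        xs=[i for i in range(49) if sat[i]>=110>sat[i+1]]
        L=[480+i+(sat[i]-110)/(sat[i]-sat[i+1]) for i in xs]
        # black -> wood : brightness up-crossing, after orange edge
        r=row[480:530,2]
        ups=[480+i+(110-r[i])/(r[i+1]-r[i]) for i in range(49) if r[i]<110<=r[i+1]]
        out.append((v,np.round(L,1),np.round(ups,1)))
    return out
for a,b in zip(edges("pics/w5.png"),edges("pics/w6.png")): print(a,b[1:])
for fn in("pics/w5.png","pics/w6.png"):
    im=cv2.imread(fn)
    print([im[310,u].tolist() for u in range(585,612,1)])
E
```

```text
(296, array([512.9]), array([499.4, 517.5])) (array([520.5]), array([507.1, 524.2]))
(299, array([512.3]), array([498.8, 517. ])) (array([519.9]), array([506.3, 523.6]))
(302, array([511.5]), array([498.1, 516.3])) (array([519.2]), array([505.6, 522.8]))
(305, array([510.6]), array([497.4, 515.5])) (array([518.3]), array([505., 522.]))
(308, array([510.2]), array([496.8, 514.9])) (array([517.5]), array([504.2, 521.3]))
(311, array([509.3]), array([496.1, 514.1])) (array([516.9]), array([503.6, 520.6]))
(314, array([508.5]), array([495.4, 513.3])) (array([516.2]), array([503. , 519.8]))
(317, array([480.2, 507.9]), array([494.9, 512.7])) (array([487.1, 515.3]), array([502.2, 519.1]))
(320, array([507.3]), array([494.1, 511.8])) (array([514.5]), array([501.4, 518.2]))
(323, array([506.5]), array([493.4, 511.1])) (array([513.9]), array([500.9, 517.5]))
(326, array([505.6]), array([480.2, 492.9, 510.5])) (array([513.2]), array([486.3, 494. , 500.2, 516.8]))
(329, array([505.2]), array([483. , 492.2, 509.9])) (array([512.4]), array([483. , 499.3, 516.1]))
[[58, 105, 168], [58, 104, 166], [58, 104, 168], [57, 103, 165], [48, 86, 140], [24, 41, 64], [5, 7, 6], [12, 13, 14], [9, 9, 9], [6, 6, 7], [8, 9, 9], [7, 8, 9], [10, 11, 9], [8, 9, 8], [14, 15, 15], [21, 22, 19], [29, 29, 27], [38, 27, 19], [47, 28, 12], [49, 27, 13], [53, 31, 15], [60, 34, 15], [74, 41, 20], [89, 50, 23], [110, 59, 26], [134, 72, 32], [149, 79, 35]]
[[37, 55, 84], [52, 91, 146], [56, 102, 165], [58, 104, 167], [58, 104, 167], [59, 105, 168], [58, 102, 166], [57, 103, 166], [60, 105, 169], [60, 104, 168], [45, 79, 128], [17, 24, 32], [13, 11, 12], [11, 12, 12], [13, 12, 15], [22, 22, 21], [29, 29, 26], [38, 27, 20], [48, 28, 14], [50, 30, 15], [54, 31, 16], [61, 34, 17], [75, 41, 20], [89, 49, 24], [110, 60, 27], [135, 72, 32], [152, 83, 38]]
```

The jaw moved a full 6 mm net, while the block moved only 4.65 mm before stopping on the back jaw. That means it is just touching with about 0 N, so one more tooth should give about 24 N.

Call:
move_arm --angular '[[0, 0, 0], [0, 0, 0], [0, 0, 0], [0, 0, 0], [0, 0, 0], [0, 0, 0], [0, 0, 0], [0, 0, 0], [0, 0, 0], [0, 0, 0]]' --dp '[[0.0005, 0.007, 0], [0.001, 0.014, 0], [0.0015, 0.021, 0], [0.0015, 0.028, 0], [0.001, 0.035, 0], [0.0005, 0.041, 0], [0, 0.045, 0], [0, 0.048, 0], [0, 0.05, 0], [0, 0.05, 0]]' --grip '[0, 0, 0, 0, 0, 0, 0, 0, 0, 0]'

```text
time_s: 25.5
ee_pos: [0.4831, -0.0801, 0.1084]
ee_rot: [-0.129, -3.138, 0.014]
ft_force: [-3.7, -19.8, 3.8]
gripper_width: 0.0168
grasp_force: 59.8
```

```bash
python3 q.py
```

```text
25.5 C [[-79.32 -83.77]] z 0.1084 F x,y -2.0 -20.0 fz 3.8 w 0.0168 60
```

Call:
move_arm --angular '[[0, 0, 0], [0, 0, 0], [0, 0, 0], [0, 0, 0], [0, 0, 0], [0, 0, 0], [0, 0, 0], [0, 0, 0], [0, 0, 0], [0, 0, 0]]' --dp '[[0.0005, -0.007, 0], [0.001, -0.014, 0], [0.0015, -0.021, 0], [0.0015, -0.028, 0], [0.001, -0.035, 0], [0.0005, -0.042, 0], [0, -0.047, 0], [0, -0.05, 0], [0, -0.05, 0], [0, -0.05, 0]]' --grip '[0, 0, 0, 0, 0, 0, 0, 0, 0, 0]'

```text
time_s: 26.33
ee_pos: [0.4802, -0.1144, 0.1083]
ee_rot: [-0.132, -3.139, -0.002]
ft_force: [1.7, 3.1, 7.0]
gripper_width: 0.0166
grasp_force: 60.4
```

```bash
python3 q.py; python3 - <<'E'
from h import *
s=env.get_state();im=vision.capture("wrist");cv2.imwrite("pics/w7.png",im[...,::-1])
a=cv2.imread("pics/w6.png",0).astype(np.float32);b=cv2.imread("pics/w7.png",0).astype(np.float32)
def tr(n,cx,cy,hw,hh):
    u,v=int(cx/3.5+395),int(cy/3.5+250)
    t=a[v-hh:v+hh+1,u-hw:u+hw+1];S=b[v-hh-3:v+hh+4,u-hw-5:u+hw+16]
    t=cv2.resize(t,None,fx=8,fy=8,interpolation=cv2.INTER_CUBIC);S=cv2.resize(S,None,fx=8,fy=8,interpolation=cv2.INTER_CUBIC)
    _,m,_,l=cv2.minMaxLoc(cv2.matchTemplate(S,t,cv2.TM_CCOEFF_NORMED));print(n,(l[0]/8-5,l[1]/8-3),round(m,3))
tr("dot1",507,217,9,8);tr("dot2",640,217,9,8);tr("jaw edge",430,215,8,14);tr("rack end",345,175,8,8);tr("bolt",745,70,5,5)
E
```

```text
26.33 C [[ -79.37 -118.21]] z 0.1083 F x,y 1.4 3.3 fz 7.0 w 0.0166 60
dot1 (0.0, 0.0) 0.999
dot2 (0.0, 0.0) 0.999
jaw edge (0.125, 0.0) 0.999
rack end (3.875, 0.0) 0.976
bolt (0.0, 0.0) 0.998
```

```bash
python3 - <<'E'
import cv2,numpy as np
A=[cv2.imread(f"pics/w{i}.png") for i in(5,6,7)]
c=[cv2.resize(i[285:325,425:505],(640,195),interpolation=cv2.INTER_CUBIC)[:195] for i in A]
cv2.imwrite("pics/cmp.png",np.vstack(c))
E
```

```text
(no output)
```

View pics/cmp.png

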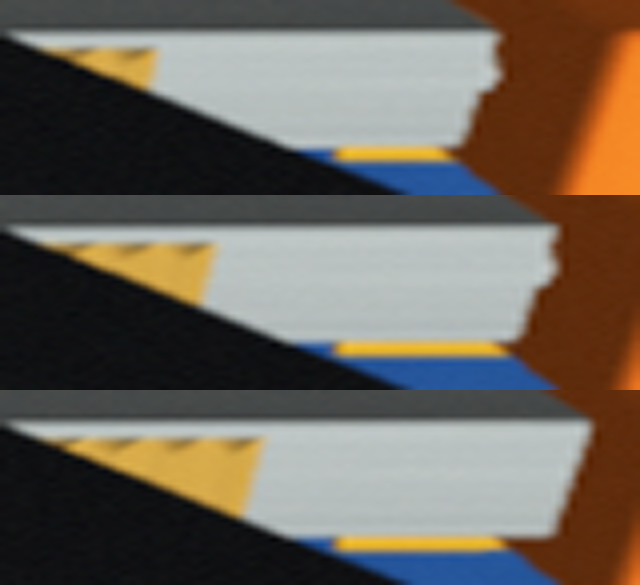

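The teeth show the rack advanced about 5–6 mm while the jaw and block stayed put. The spring is therefore compressed to about 20–24 N, which is a firm grip. Next I let go of the handle and retreat.

Call:
move_arm --angular '[[0, 0, 0], [0, 0, 0], [0, 0, 0], [0, 0, 0], [0, 0, 0], [0, 0, 0], [0, 0, 0], [0, 0, 0], [0, 0, 0], [0, 0, 0]]' --dp '[[0, 0.001, 0], [0, 0.001, 0], [0, 0.001, 0], [0, 0.001, 0], [0, 0.001, 0], [0, 0.001, 0], [0, 0.001, 0], [0, 0.001, 0], [0, 0.001, 0], [0, 0.001, 0]]' --grip '[0, 0, 1, 1, 1, 1, 1, 1, 1, 1]'

```text
time_s: 27.22
ee_pos: [0.4803, -0.1142, 0.1081]
ee_rot: [-0.132, -3.139, -0.0]
ft_force: [-0.5, 0.5, 0.5]
gripper_width: 0.0854
grasp_force: 0.0
```

Call:
move_arm --angular '[[0, 0, 0], [0, 0, 0], [0, 0, 0], [0, 0, 0], [0, 0, 0], [0, 0, 0], [0, 0, 0], [0, 0, 0], [0, 0, 0], [0, 0, 0]]' --dp '[[0, 0, -0.02], [0, 0, -0.05], [0, 0, -0.08], [0, 0, -0.11], [0, 0, -0.14], [0, 0, -0.17], [0, 0, -0.18], [0, 0, -0.18], [0, 0, -0.18], [0, 0, -0.18]]' --grip '[1, 1, 1, 1, 1, 1, 1, 1, 1, 1]'

```text
time_s: 28.05
ee_pos: [0.4795, -0.1138, 0.2505]
ee_rot: [-0.132, -3.136, -0.002]
ft_force: [-0.0, -0.7, -0.3]
gripper_width: 0.0855
grasp_force: 0.0
```

```bash
python3 q.py; python3 - <<'E'
from h import *
im=vision.capture("wrist");cv2.imwrite("pics/w8.png",cv2.resize(im[...,::-1],(800,500)))
E
```

```text
28.05 C [[ -80.07 -117.65]] z 0.2505 F x,y 0.0 -0.6 fz -0.3 w 0.0855 0
```

View pics/w8.png

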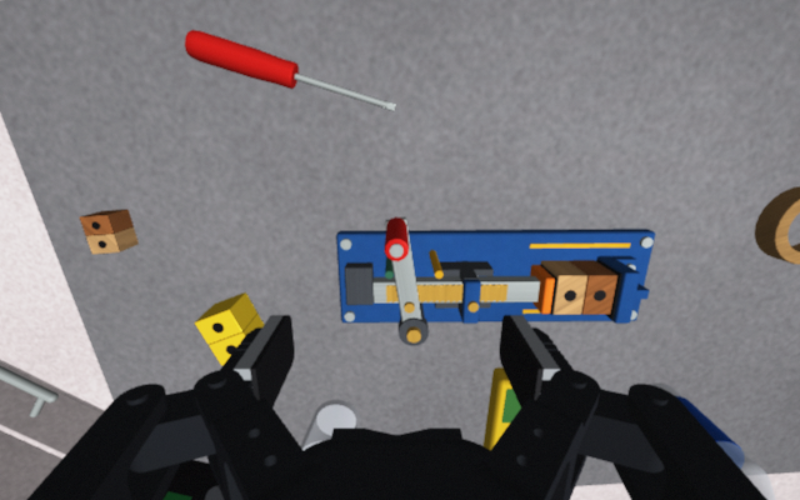

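The block at (585,287) is clamped between both jaws. The lever is at rest by the green pin, the gripper is free, and the bystanders are undisturbed.

```bash
python3 -c "
from station import env
print(env.sign_off())"
```

```text
the job is handed in; nothing more can be done
None
```

The block is clamped between the jaws at an estimated 20–24 N after four full strokes; the handle is released with the lever at rest, the bystanders I could see are where they were, and the job was handed in at about 28 s.

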